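Hang the gauge on the spring-latch hook, graduations out

TASK

Take the graduated steel gauge out of the wooden block and hang it by its eye on the spring-latch hook of the tool rail, with the graduated face outward (away from the rail), pressing it down past the latch until it sits fully down in the hook and the latch has sprung shut above it. Then try the hook: pull the gauge up against the closed latch with about 10 N to feel that it holds, let it back down fully and let go of it. The hook is light, so never put more than 20 N on it, and leave everything else where it is.

Things in the scene. Friction and masses are not known exactly. Their poses are not given: they have to be found in the camera images.
- gauge: Graduated gauge (loose, 0.19 to 0.29 kg): steel plate 130 tall (z), 56 wide (y), 5 thick (x). Origin at the middle of its foot; z up the plate, +x out of the graduated face, which has black ticks along both long edges and a clamp screw; the back is bare. It starts upright in a slot of the wooden block, foot 10 above the table, facing any way.
- gauge_eye (a point): Middle of the underside of the gauge's top bar, 122 above its foot. The bar is 8 high; under it the eye is a slot 13 wide and 46 tall. This edge rests in the hook. Axes as the gauge.
- gauge_grip (a point): Where to hold the gauge: 10 below its top edge, in mid-width; the fingers close on its two long side edges (56 apart, along y) from straight above. Held lower, the gripper's body would meet the hook or rail.
- gauge_screw (a point): Outer end of the clamp screw on the graduated face: 16 in diameter, standing out 9, 50 above the foot.
- gauge_front (a point): Point in the air 100 straight out from gauge_eye on the graduated side (gauge +x).
- snap_hook: Spring-latch hook fixed on the rail's front. Origin on the rail's face at seat height (179 to 189 above the table); x outward from the rail, y along it, z up. Round bar 7 thick in the x-z plane: from a back plate (5 thick, 26 wide, top 44 above the seat) into a bowl with a flat seat from x = 14 to 22, then up and outward to the tip. The gauge goes on from the front.
- hook_tip (a point): Top of the hook's tip: x = 36, z = 32.5 of the hook. The tip's inner side is at x = 32 at z = 27, and x = 28 at z = 10. Bring the top bar over the tip from outside with gauge_eye at z = 33 to 38, then go down inside it with gauge_eye at x = 25, ending at the seat.
- hook_seat (a point): Middle of the seat, x = 20, z = 0 of the hook. gauge_eye is at z = 0 when fully down. Lifted from here the top bar meets the shut latch after some 12 to 24: the latch of this used hook is bent more or less, so this hard stop (10 to 15 N per mm) must be found by feel.
- latch (a joint): Spring latch across the hook's mouth, rad: 0 shut, to 1.1 pushed down and in. A flap 8 wide from a hinge at x = 5, z = 39 of the hook (about y) to just inside the tip. The spring gives 0.04 N m plus 0.10 N m per rad, 2 to 8 N at the bar. It cannot rise beyond shut. The bar, pushed down, opens it by about 0.5, slips past its end, and it snaps shut above the bar when that is almost on the seat.
- rail: Tool rail (fixed): steel bar 380 long (y), 8 thick, from 180 to 210 above the table, on posts at y = -165 and 165 with feet 110 x 50. Origin on the table under its middle; its front is +x, away from the robot. A ring spanner and a scribe with a wooden handle hang fixed at y = -162 and 162, out to x = 30. The spring-latch hook sits within 30 of the middle.
- tool_block: Wooden block (fixed), 120 (x) by 90 (y) by 35 tall, origin under its middle, with slots at x = -30 and 30, each 7 (x) by 61 (y) and 25 deep. The gauge stands in one, the scraper in the other, widths along the block's y. Lengths in all these notes are in mm.
- scraper: Bystander in the block's other slot: dark steel blade 54 wide, 5 thick, 70 tall without an eye, with a wooden grip on top (total 105). Origin at its foot.
- glue_jar: Bystander: white plastic jar, 56 diameter, 85 tall; origin under its middle.
- padlock: Bystander: brass padlock lying flat, 40 x 46 x 20 with a steel shackle; origin under the case.
- screwdriver: Bystander: lying screwdriver with a blue handle; origin under its middle.
- wrench: Bystander: lying open-ended wrench; origin under its middle.
- steel_bowl: Bystander: steel bowl, 120 diameter, 45 tall; origin under its middle.
- rivet_tin: Bystander: aluminium tin, 60 diameter, 60 tall; origin under its middle.

How it is judged:
On the way, in this order (a step that is already met when the one before it is completed fails the run):
1. the gauge is lifted clear of the wooden block (z of gauge in the frame of tool_block above 0.05 m), for 0.1 s.
2. the gauge is in the bowl of the hook, graduated face outward, and the latch is shut above its top bar (x of gauge_eye in the frame of snap_hook between 0.006 and 0.03 m and y of gauge_eye in the frame of snap_hook between -0.006 and 0.006 m and z of gauge_eye in the frame of snap_hook between -0.004 and 0.008 m and x of gauge_front in the frame of snap_hook above 0.09 m and value of joint latch below 0.1 rad), for 0.2 s.
3. the gauge is lifted against the shut latch, which holds it (over 7 N) (x of gauge_eye in the frame of snap_hook between 0.006 and 0.03 m and y of gauge_eye in the frame of snap_hook between -0.006 and 0.006 m and z of gauge_eye in the frame of snap_hook between 0.01 and 0.028 m and x of gauge_front in the frame of snap_hook above 0.09 m and value of joint latch below 0.1 rad and contact force between gauge and snap_hook above 7 N), for 0.2 s.
At the end, for the whole second after the job is handed in: The gauge hangs at rest, let go: the underside of its top bar is on the hook's seat (within 3 mm in height, between x = 6 and 30 mm and within 6 mm of the hook's middle), the graduated face points outward within 0.3 rad, it is upright within 0.15 rad, and the latch is shut (below 0.1 rad) (x of gauge_eye in the frame of snap_hook between 0.006 and 0.03 m and y of gauge_eye in the frame of snap_hook between -0.006 and 0.006 m and z of gauge_eye in the frame of snap_hook between -0.003 and 0.003 m and x of gauge_front in the frame of snap_hook above 0.09 m and value of joint latch below 0.1 rad and angle between the x axis of gauge and the x axis of snap_hook, either way round below 0.3 rad and angle between gauge's own z axis and vertical below 0.15 rad and linear speed of gauge below 0.02 m/s and angular speed of gauge below 0.4 rad/s); the robot touches nothing.
It fails at once if more than 20 N is put on the hook or its latch (contact force between snap_hook and anything else above 20 N).
It fails at once if a bystander is moved by more than 30 mm (distance of any of scraper, glue_jar, padlock, screwdriver, wrench, steel_bowl, rivet_tin from where it was at the start of the episode above 0.03 m).
It also fails if it takes over 64 s, if anything falls off the work surface, if the arm or the gripper's body presses on something with over 40 N, if the wrist force passes 120 N, or if a joint passes its speed limit or range.

ROBOT

A 7-joint arm with a two-finger parallel gripper is mounted at the origin on the work surface. World frame = base frame: x ahead of the robot, y to its left, z up, the work surface at z = 0. Lengths are in m, angles in rad, forces in N, time in s.
With the tool pointing down it reaches from about 0.35 to 0.9 m from the base axis. Payload 8.1 kg.
Tool frame: the origin (TCP) lies at the centre of the arm's flange, where the gripper is bolted on; the fingertips stand 178 mm ahead of it and the grasp point (between the pads) lies 159 mm ahead of it; z points along the fingers, y is the line along which they close (so a half turn about z gives the same grasp; the last joint's range is limited). The gripper opens to 92 mm and grips with 3 to 60 N. Pads are 19 mm wide; open, the fingers measure 130 mm over their backs; the gripper's body (75 mm by 190 mm) begins 47 mm behind the grasp point.
Start: joints at [-1.342, 0.434, 0.025, 1.573, -0.012, 1.134, -0.075], TCP at [0.204, 0.591, 0.405] pointing down, gripper open.
Joint ranges: [-2.62, 2.62], [-0.44, 2.09], [-1.27, 1.32], [0.08, 2.57], [-1.32, 4.46], [0.12, 2], [-2.74, 2.74]. Speed limits (rad/s): [2.22, 2.22, 3.01, 3.01, 3.14, 3.14, 3.14].

INTERFACE

Orientations are given as a rotation vector (axis times angle).
In Python, from cell import arm gives the robot as it stands. The module is installed in compiled form; this text tells all that it offers.
- The arm moves only by the shell command python3 -m inch 'ROWS' [FORCE]. ROWS is text: rows parted by semicolons, each of 5 numbers parted by spaces: the shift along the tool's x, y, z in m, then the turn about the tool's z in rad, then the finger opening in m, from 0 to 0.0918. In form: x y z roll fingers; .... A call has 1 to 5 rows; each row is the pose to reach, as a shift and turn from the pose commanded when the call began, along the tool's axes at that moment; what a row does not reach only later rows make up. A row lasts 1/10 s, in which the tool goes at most 50 mm and 8.59 degrees, less where a joint would pass 70% of its speed; a pose out of reach is approached as far as the arm can. A call with a gripper value outside its range is refused whole. The fingers move at their own pace and stop on an object; FORCE is the grip in N (left out, the last holds). Time passes only in rows, so rows that repeat a pose let the fingers close. It gives the time, the measured TCP pose, the force, the opening and the grip force at its end, in the units of the state.
- arm.observe(): the state, without advancing time (a new reading comes with each control period).
- arm.get_image(name): name is "side" or "top" or "wrist"; returns the picture (384x512x3 uint8, red, green, blue); there is no depth.
- arm.get_calibration(name): a dict with "intrinsics" (3x3 intrinsics, pixels), "pose" (4x4, takes a point from camera to world coordinates). Camera axes: x right, y up, looking along -z (the intrinsics and any distortion apply to the point x, -y, -z); pixel columns grow to the right and rows downward; lengths in m; the calibration is good to about 2 mm. A picture is of the moment at which its call begins: read the wrist's pose just before it. get_calibration takes no time and is no camera call; for the wrist camera it gives the pose at the moment of the call.
- arm.sign_off(): hands the job in; it is judged then, once.
Trained networks look in the newest picture that a camera, given by its name, has taken for a name from the list of things; names that differ only in an ending like _2 or _b are one class to them, and where a whole thing is asked for, a point or a joint stands for the part that bears it (a point fixed in the world has none). Each returns a list of dicts, best first, with "conf" (0 to 1); they miss things now and then, are a little off and sometimes report something else, mostly with a low value. They report only what shows in the picture. A call takes as long as a camera call.
- arm.look_for(camera, query): "point" ([row, column] in pixels, amid what is visible of it).
- arm.silhouettes(camera, query): "region" (384x512 bool, what is visible of it) and "point" ([row, column] in pixels, amid what is visible of it).
- arm.place_of(camera, query): "point" ([row, column] in pixels: a listed point, or the origin of a listed thing).
The state is a dict: "clock": time; "joints": joint angles; "dq": joint speeds; "joint_efforts": joint torques, N m; "position": TCP position; "ee_rot": TCP orientation; "force": force on the tool from outside, world axes, zero at the start; "ft_torque": the same for the moment, N m; "width": opening from 0.0 (shut) to 1.0 (fully open); "gripper_force": force on a finger pad.
Only numpy, scipy, OpenCV 4.12 (cv2) and the standard library are available. Lean on these libraries where they do the work, as an engineer would, in place of code of your own. Each camera call takes 0.05 s, during which the arm holds its last target. There are 200 camera calls.

## Working session

There is one attempt and no reset: what is moved stays moved. The work goes in short steps, Python scripts to look and compute and a shell command to move; the robot and the scene stay as the last step left them, time stands still between calls to the robot, and variables do not carry over. Pictures are saved under pics/ and viewed, at most 10 in all, crops included, and the job is handed in when it is done.

```bash
mkdir -p pics; python3 - <<'E'
from cell import arm
import cv2,numpy as np
s=arm.observe(); print({k:np.round(v,3).tolist() for k,v in s.items()})
ims=[]
for c in ["side","top","wrist"]:
    im=arm.get_image(c); cv2.imwrite(f"pics/{c}0.png",im[:,:,::-1])
    k=arm.get_calibration(c); print(c,np.round(k["intrinsics"],1).tolist(),np.round(k["pose"],3).tolist())
    for q in ["gauge","gauge_eye","gauge_grip","gauge_screw","snap_hook","hook_tip","hook_seat","rail","tool_block","scraper"]:
        r=arm.place_of(c,q); print(c,q,[(np.round(d["point"],1).tolist(),round(d["conf"],2)) for d in r[:2]])
E
```

```text
{'clock': 0.0, 'joints': [-1.342, 0.435, 0.025, 1.574, -0.012, 1.134, -0.075], 'dq': [0.0, -0.0, -0.0, -0.0, -0.001, -0.0, 0.001], 'joint_efforts': [0.0, -66.788, 0.985, -31.446, -0.06, 0.043, 0.0], 'position': [0.204, 0.591, 0.404], 'ee_rot': [-0.519, -3.098, 0.002], 'force': [-0.236, 0.242, -0.368], 'ft_torque': [-0.005, -0.072, -0.006], 'gripper_force': 0.0, 'width': 0.996}
side [[402.4, 0.0, 250.4], [0.0, 402.4, 193.7], [0.0, 0.0, 1.0]] [[0.901, 0.337, -0.272, 0.216], [-0.433, 0.684, -0.586, -0.699], [-0.012, 0.646, 0.763, 1.069], [0.0, 0.0, 0.0, 1.0]]
side gauge [([237.7, 219.6], 0.74), ([186.8, 217.3], 0.72)]
side gauge_eye [([160.0, 211.6], 0.83), ([164.7, 289.5], 0.28)]
side gauge_grip [([159.6, 208.9], 0.59), ([240.2, 298.2], 0.57)]
side gauge_screw [([182.3, 212.3], 0.61)]
side snap_hook [([255.5, 285.5], 0.45)]
side hook_tip [([241.0, 298.8], 0.66)]
side hook_seat [([244.0, 291.8], 0.61), ([160.6, 285.6], 0.46)]
side rail []
side tool_block [([180.9, 215.5], 0.93)]
side scraper [([178.2, 220.4], 0.67), ([238.7, 297.9], 0.49)]
top [[406.9, 0.0, 264.3], [0.0, 406.9, 190.6], 
[... 248 characters left out ...]
1.9, 205.1], 0.52), ([216.5, 212.4], 0.29)]
top gauge_screw [([214.0, 212.8], 0.58), ([235.7, 256.4], 0.31)]
top snap_hook [([204.3, 341.6], 0.43)]
top hook_tip [([190.2, 338.9], 0.41)]
top hook_seat [([199.0, 195.2], 0.59), ([200.5, 342.3], 0.38)]
top rail []
top tool_block [([211.0, 207.7], 0.62)]
top scraper [([203.3, 197.1], 0.64)]
wrist [[283.5, 0.0, 258.6], [0.0, 283.5, 190.0], [0.0, 0.0, 1.0]] [[0.326, -0.914, -0.242, 0.139], [0.946, 0.315, 0.083, 0.613], [-0.0, -0.256, 0.967, 0.385], [0.0, 0.0, 0.0, 1.0]]
wrist gauge []
wrist gauge_eye []
wrist gauge_grip []
wrist gauge_screw []
wrist snap_hook []
wrist hook_tip []
wrist hook_seat []
wrist rail []
wrist tool_block []
wrist scraper []
```

```bash
python3 - <<'E'
import cv2,numpy as np
a=cv2.imread("pics/side0.png");b=cv2.imread("pics/top0.png")
cv2.imwrite("pics/c1.png",cv2.resize(a[100:320,140:400],(780,600) and None,fx=3,fy=2.7,interpolation=cv2.INTER_CUBIC))
cv2.imwrite("pics/c2.png",cv2.resize(b[130:310,150:400],None,fx=3.2,fy=3.2,interpolation=cv2.INTER_CUBIC))
E
```

```text
(no output)
```

View pics/c1.png

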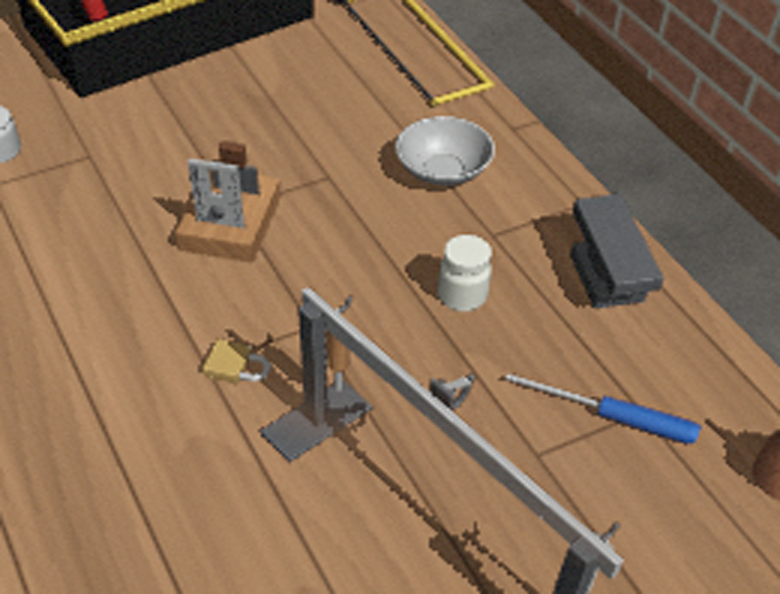

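View pics/c2.png

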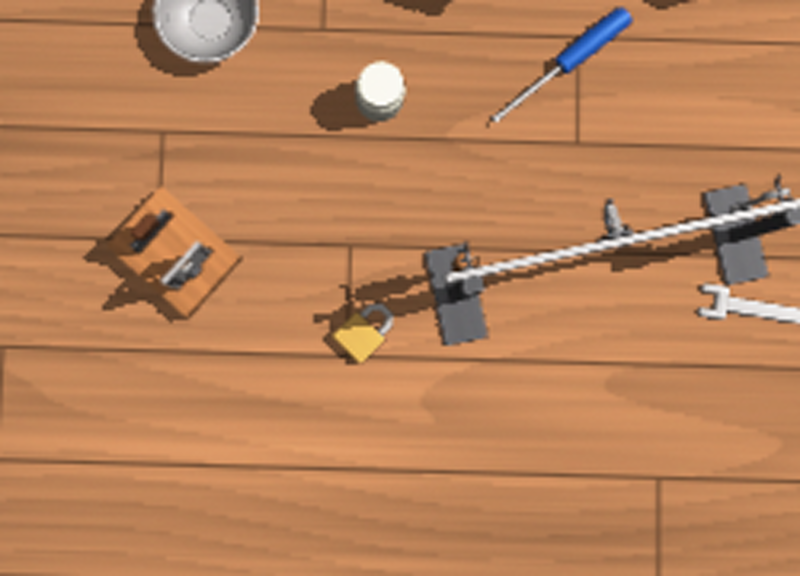

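The side view shows the gauge at about (row 165, col 211), with its graduated face towards the side camera. The hook is at about (240, 297). The top view shows the gauge at about (212, 207), the hook tip at (193, 340), and the rail tilted slightly. Next I'll triangulate.

```bash
cat > h.py <<'E'
import numpy as np
from cell import arm
from scipy.spatial.transform import Rotation as R
def ray(c,rc,k=None):
    k=k or arm.get_calibration(c);K=k["intrinsics"];P=np.array(k["pose"])
    d=np.array([(rc[1]-K[0][2])/K[0][0],-(rc[0]-K[1][2])/K[1][1],-1.])
    return P[:3,3],P[:3,:3]@d
def atz(c,rc,z,k=None):
    o,d=ray(c,rc,k); return o+d*(z-o[2])/d[2]
def tri(rays):
    A=0;b=0
    for o,d in rays:
        d=d/np.linalg.norm(d);M=np.eye(3)-np.outer(d,d);A=A+M;b=b+M@o
    return np.linalg.solve(A,b)
def tool():
    s=arm.observe();r=R.from_rotvec(s["ee_rot"]).as_matrix()
    return s,np.array(s["position"]),r
def move_to(p,yaw_y):
    """shift along tool axes and roll so that TCP gets to p with tool y at angle yaw_y (tool down)"""
    s,t,r=tool(); d=r.T@(np.array(p)-t)
    a=np.arctan2(r[1,1],r[0,1]); roll=-(yaw_y-a)
    return np.round(d,4),round((roll+np.pi)%(2*np.pi)-np.pi,4)
E
python3 - <<'E'
from h import *
pts={"eye":((160,211.6),(210.1,202.7)),"tip":((241,298.8),(190.2,338.9)),"seat":((244,291.8),(200.5,342.3)),"block":((180.9,215.5),(211,207.7)),"screw":((182.3,212.3),(214,212.8))}
for n,(a,b) in pts.items(): print(n,tri([ray("side",a),ray("top",b)]).round(3))
crop=lambda x,y:(y/3.2+130,x/3.2+150)
print("rail",atz("top",crop(455,280),.21),atz("top",crop(800,205),.21))
for p in [(165,280),(205,245)]: print("gauge ends",atz("top",crop(*p),.14))
for p in [(162,188),(85,256),(183,320),(242,259)]: print("block",atz("top",crop(*p),.035))
print(R.from_rotvec(arm.observe()["ee_rot"]).as_matrix().round(3), arm.get_calibration("wrist")["pose"].round(3))
E
```

```text
eye [0.501 0.218 0.123]
tip [ 0.571 -0.226  0.194]
seat [ 0.54  -0.235  0.212]
block [0.505 0.214 0.021]
screw [0.49  0.194 0.042]
rail [ 0.47807313 -0.07617248  0.21      ] [ 0.56228742 -0.41774574  0.21      ]
gauge ends [0.47354445 0.21854289 0.14      ]
gauge ends [0.51101272 0.17877219 0.14      ]
block [0.58209838 0.24175522 0.035     ]
block [0.50310978 0.32400258 0.035     ]
block [0.43506276 0.21158474 0.035     ]
block [0.50476349 0.14877151 0.035     ]
[[-0.945  0.326 -0.   ]
 [ 0.326  0.945  0.   ]
 [ 0.     0.    -1.   ]] [[ 0.326 -0.914 -0.242  0.139]
 [ 0.946  0.315  0.083  0.613]
 [-0.    -0.256  0.967  0.385]
 [ 0.     0.     0.     1.   ]]
```

```bash
python3 - <<'E'
from h import *
print(move_to([.492,.199,.405],-.82))
E
```

```text
(array([-4.004e-01, -2.766e-01, -3.000e-04]), np.float64(2.0589))
```

```bash
python3 -m inch '-0.04 -0.028 0 0.145 0.0918; -0.08 -0.056 0 0.29 0.0918; -0.12 -0.084 0 0.435 0.0918; -0.16 -0.112 0 0.58 0.0918; -0.2 -0.14 0 0.725 0.0918' 30; python3 - <<'E'
from h import *
print(move_to([.492,.199,.405],-.82))
E
```

```text
clock: 2.15
position: [0.3479, 0.3916, 0.405]
ee_rot: [-1.592, -2.708, -0.001]
force: [0.5, -0.1, 0.2]
width: 1.0
gripper_force: 0.0
(array([-2.384e-01,  3.210e-02, -1.000e-04]), np.float64(1.3281))
```

```bash
python3 -m inch '-0.048 0.006 0 0.145 0.0918; -0.096 0.012 0 0.29 0.0918; -0.144 0.019 0 0.435 0.0918; -0.192 0.026 0 0.58 0.0918; -0.238 0.032 0 0.725 0.0918' ; python3 -m inch '0 0 0 0.145 0.0918; 0 0 0 0.29 0.0918; 0 0 0 0.435 0.0918; 0 0 0 0.6 0.0918; 0 0 0 0.6 0.0918'; python3 - <<'E'
from h import *
import cv2
s,t,r=tool();k=arm.get_calibration("wrist")
print(move_to([.492,.199,.405],-.82))
im=arm.get_image("wrist")
for q in ["gauge_eye","gauge_grip","gauge_screw","scraper"]:
    for d in arm.place_of("wrist",q)[:2]: print(q,np.round(d["point"],1),round(d["conf"],2),atz("wrist",d["point"],{"gauge_eye":.132,"gauge_grip":.13,"gauge_screw":.06}.get(q,.1),k).round(4))
for n,d in enumerate(arm.silhouettes("wrist","gauge")[:2]): 
    ys,xs=np.nonzero(d["region"]); print("sil",d["conf"],ys.min(),ys.max(),xs.min(),xs.max())
cv2.imwrite("pics/w1.png",cv2.resize(im[:,:,::-1],None,fx=1.5,fy=1.5,interpolation=cv2.INTER_CUBIC))
E
```

```text
clock: 2.65
position: [0.4929, 0.2, 0.4051]
ee_rot: [2.449, 1.968, 0.002]
force: [0.3, 0.4, 0.3]
width: 1.0
gripper_force: 0.0
clock: 3.15
position: [0.4919, 0.202, 0.4048]
ee_rot: [2.919, 1.161, 0.0]
force: [0.1, 0.4, 0.4]
width: 0.998
gripper_force: 0.0
(array([-0.002 ,  0.0022, -0.0002]), np.float64(0.0061))
gauge_eye [188.2 260. ] 0.93 [0.4957 0.2029 0.132 ]
gauge_eye [168.3 258.7] 0.19 [0.5084 0.2165 0.132 ]
gauge_grip [189.1 261.8] 0.75 [0.4958 0.2008 0.13  ]
gauge_grip [140.2 257.6] 0.22 [0.5258 0.2344 0.13  ]
scraper [119.1 253.9] 0.97 [0.5362 0.2492 0.1   ]
sil 0.91 165 198 228 290
```

View pics/w1.png

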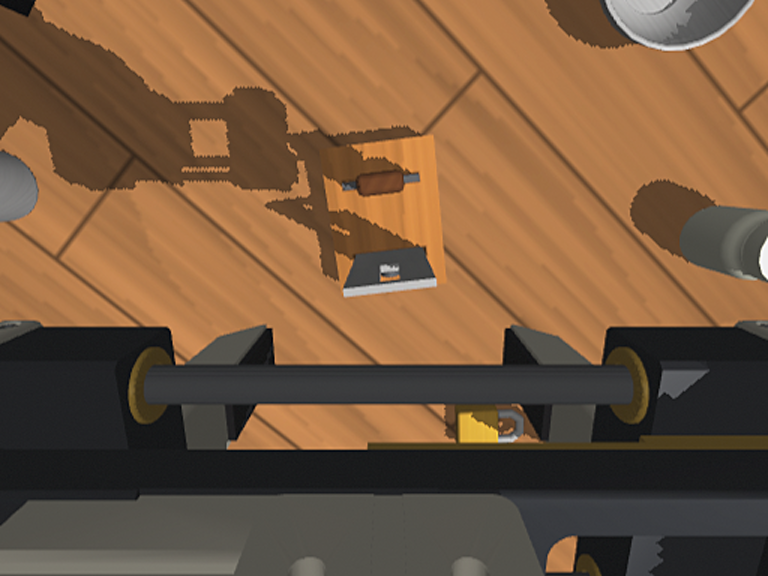

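The wrist picture shows the gauge's bare back and its pale top edge, from (row 195, col 230) to (189, 291) in full-frame pixels. The screw is hidden on the far side, so the graduated face points along tool -x. I'll measure the top edge precisely.

```bash
python3 - <<'E'
from h import *
import cv2
im=cv2.imread("pics/w1.png")
im=cv2.resize(im,(512,384),interpolation=cv2.INTER_AREA)
hsv=cv2.cvtColor(im,cv2.COLOR_BGR2HSV)
m=((hsv[...,1]<40)&(hsv[...,2]>140)).astype(np.uint8);m[:180]=0;m[205:]=0;m[:,:222]=0;m[:,300:]=0
n,l,st,_=cv2.connectedComponentsWithStats(m);i=1+st[1:,4].argmax();ys,xs=np.nonzero(l==i)
rc=cv2.minAreaRect(np.c_[xs,ys].astype(np.float32));print(rc,st[i])
b=cv2.boxPoints(rc);b=b[b[:,0].argsort()];L=b[:2].mean(0);Rr=b[2:].mean(0)
A=atz("wrist",L[::-1],.14);B=atz("wrist",Rr[::-1],.14);v=B-A
print(A,B,np.linalg.norm(v),"yaw y",np.arctan2(v[1],v[0]));c=(A+B)/2
print(c, "tcp move", move_to([c[0],c[1],.13+.159],np.arctan2(v[1],v[0])))
E
```

```text
((259.51092529296875, 191.0948944091797), (5.425541400909424, 61.74419021606445), 83.41805267333984) [229 185  62  13 333]
[0.47354937 0.22038277 0.14      ] [0.51611518 0.18527293 0.14      ] 0.0551774297139478 yaw y -0.6897028633797424
[0.49483227 0.20282785 0.14      ] tcp move (array([0.0028, 0.0013, 0.1158]), np.float64(-0.1192))
```

```bash
python3 -m inch '0.003 0.001 0.035 -0.12 0.0918; 0.003 0.001 0.07 -0.12 0.0918; 0.003 0.001 0.1 -0.12 0.0918; 0.003 0.001 0.116 -0.12 0.0918; 0.003 0.001 0.116 -0.12 0.0918' 50; python3 -m inch '0 0 0 0 0.05; 0 0 0 0 0.05; 0 0 0 0 0.05; 0 0 0 0 0.05; 0 0 0 0 0.05'
```

```text
clock: 3.95
position: [0.494, 0.2029, 0.2867]
ee_rot: [2.842, 1.339, -0.007]
force: [0.3, 0.3, 0.1]
width: 1.003
gripper_force: 0.0
clock: 4.45
position: [0.4949, 0.2033, 0.2892]
ee_rot: [-2.842, -1.338, -0.001]
force: [-0.1, 0.6, 0.3]
width: 0.614
gripper_force: 0.8
```

```bash
python3 -m inch '0 0 0 0 0.03; 0 0 0 0 0.03; 0 0 0 0 0.03; 0 0 0 0 0.03' 50; python3 -m inch '0 0 -0.02 0 0.03; 0 0 -0.05 0 0.03; 0 0 -0.08 0 0.03; 0 0 -0.115 0 0.03; 0 0 -0.15 0 0.03'; python3 -m inch '0 0 -0.03 0 0.03; 0 0 -0.05 0 0.03; 0 0 -0.05 0 0.03';
```

```text
clock: 4.85
position: [0.495, 0.2034, 0.2891]
ee_rot: [-2.842, -1.338, -0.001]
force: [-0.5, 0.6, 5.8]
width: 0.599
gripper_force: 50.0
clock: 5.35
position: [0.4944, 0.203, 0.4395]
ee_rot: [2.842, 1.337, -0.002]
force: [0.1, 0.4, -2.5]
width: 0.601
gripper_force: 50.0
clock: 5.65
position: [0.4953, 0.203, 0.4909]
ee_rot: [-2.842, -1.337, -0.006]
force: [0.6, 0.8, -2.2]
width: 0.6
gripper_force: 50.0
```

```bash
python3 - <<'E'
from h import *
print(move_to([.62,-.21,.49],1.81),arm.observe()["joints"])
E
```

```text
(array([-0.2388,  0.3594,  0.0004]), np.float64(-2.5012)) [-0.97322588  0.23679799  0.61459065  1.69556012 -0.14386191  1.25052187
 -1.01805589]
```

```bash
python3 -m inch '-0.024 0.036 0 -0.14 0.03; -0.048 0.072 0 -0.28 0.03; -0.072 0.108 0 -0.42 0.03; -0.096 0.144 0 -0.56 0.03; -0.12 0.18 0 -0.7 0.03';  python3 - <<'E'
from h import *
print(move_to([.62,-.21,.49],1.81),arm.observe()["joints"].round(2))
E
```

```text
clock: 6.15
position: [0.5561, -0.0025, 0.4869]
ee_rot: [-2.215, -2.226, 0.003]
force: [1.8, 0.8, -2.5]
width: 0.603
gripper_force: 50.0
(array([-0.2079,  0.0628, -0.0032]), np.float64(-1.8049)) [-0.54  0.28  0.59  1.65 -0.16  1.26  0.09]
```

```bash
python3 -m inch '-0.04 0.012 -0.003 -0.14 0.03; -0.08 0.024 -0.003 -0.28 0.03; -0.12 0.036 -0.003 -0.42 0.03; -0.16 0.048 -0.003 -0.56 0.03; -0.2 0.06 -0.003 -0.7 0.03';  python3 -m inch '0 0 0 -0.14 0.03; 0 0 0 -0.28 0.03; 0 0 0 -0.42 0.03; 0 0 0 -0.56 0.03; 0 0 0 -0.7 0.03'; python3 -m inch '0 0 0 -0.14 0.03; 0 0 0 -0.28 0.03; 0 0 0 -0.4 0.03; 0 0 0 -0.4 0.03'; python3 - <<'E'
from h import *
import cv2
print(move_to([.62,-.21,.49],1.81),arm.observe()["joints"].round(2))
k=arm.get_calibration("wrist")
im=arm.get_image("wrist")
for q in ["gauge_eye","gauge_grip","hook_tip","hook_seat","snap_hook"]:
    for d in arm.place_of("wrist",q)[:2]: print(q,np.round(d["point"],1),round(d["conf"],2),atz("wrist",d["point"],{"hook_tip":.216}.get(q,.184),k).round(4))
cv2.imwrite("pics/w2r.png",im[:,:,::-1])
cv2.imwrite("pics/w2.png",cv2.resize(im[:,:,::-1],None,fx=1.56,fy=1.56,interpolation=cv2.INTER_CUBIC))
E
```

```text
clock: 6.65
position: [0.6162, -0.2026, 0.4894]
ee_rot: [-1.317, -2.849, 0.0]
force: [0.6, 0.4, -2.2]
width: 0.598
gripper_force: 50.0
clock: 7.15
position: [0.6159, -0.201, 0.4893]
ee_rot: [-0.26, -3.128, -0.001]
force: [0.5, -0.3, -2.4]
width: 0.604
gripper_force: 50.0
clock: 7.55
position: [0.6159, -0.2012, 0.4896]
ee_rot: [0.36, -3.118, -0.002]
force: [-1.4, -0.7, -3.2]
width: 0.599
gripper_force: 50.0
(array([-0.002 , -0.0096, -0.0004]), np.float64(-0.0092)) [ 0.07  0.43  0.25  1.39 -0.11  1.34  2.13]
gauge_eye [248.9 256.5] 0.71 [ 0.6878 -0.1867  0.184 ]
gauge_grip [249.1 261.8] 0.61 [ 0.6867 -0.181   0.184 ]
hook_tip [130.1 240.6] 0.74 [ 0.5647 -0.2295  0.216 ]
hook_seat [107.8 242.7] 0.9 [ 0.5455 -0.2335  0.184 ]
snap_hook [ 88.  244.1] 0.61 [ 0.5275 -0.2361  0.184 ]
```

View pics/w2.png

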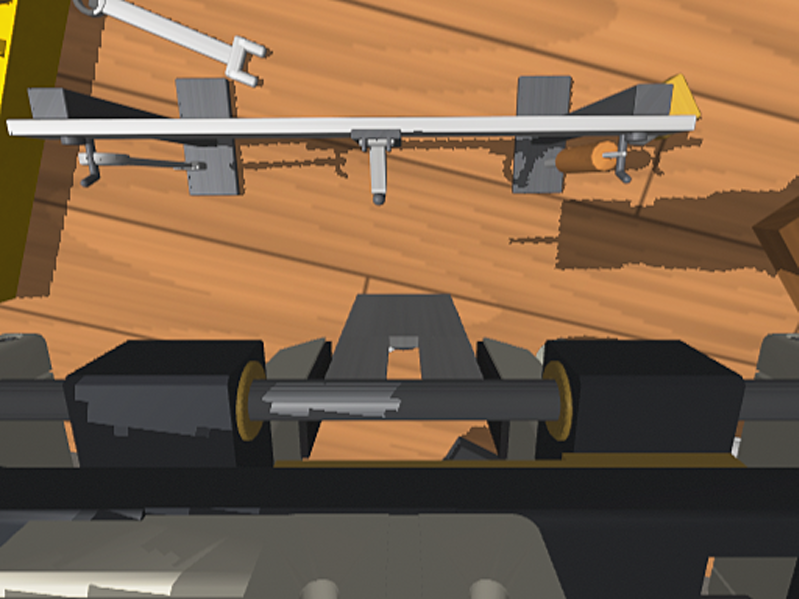

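The picture shows the rail top edge along row ~80, the hook plate at about (row 86, col 241), the hook tip at (128, 242), and the held gauge's back with its foot edge at row ~189. Now for the rail yaw and the offsets in the hook frame.

```bash
cat > m.py <<'E'
from h import *
import cv2
def rail(im,k,r0,r1,c0,c1):
    """im BGR; fit bright rail top's lower & upper edge"""
    hsv=cv2.cvtColor(im,cv2.COLOR_BGR2HSV)
    m=((hsv[...,1]<40)&(hsv[...,2]>175)).astype(np.uint8)
    m[:r0]=0;m[r1:]=0;m[:,:c0]=0;m[:,c1:]=0
    n,l,st,_=cv2.connectedComponentsWithStats(m);i=1+st[1:,4].argmax();ys,xs=np.nonzero(l==i)
    vx,vy,x0,y0=cv2.fitLine(np.c_[xs,ys].astype(np.float32),cv2.DIST_HUBER,0,.01,.01).ravel()
    a,b=xs.min(),xs.max();f=lambda x:(y0+(x-x0)*vy/vx,x)
    A=atz("wrist",f(a),.21,k);B=atz("wrist",f(b),.21,k)
    return A,B,st[i]
E
python3 - <<'E'
from m import *
im=cv2.imread("pics/w2r.png");k=arm.get_calibration("wrist")
A,B,st=rail(im,k,65,95,0,460);v=A-B
if v[1]<0:v=-v
yaw=np.arctan2(-v[0],v[1]);c=(A+B)/2
print("rail",A,B,np.linalg.norm(v),"yaw",yaw,st)
hx=np.array([np.cos(yaw),np.sin(yaw)]);hy=np.array([-hx[1],hx[0]])
s,t,r=tool();print("tool y yaw",np.arctan2(r[1,1],r[0,1])-np.pi/2)
loc=lambda p:(np.round((p[:2]-c[:2])@hx,4),np.round((p[:2]-c[:2])@hy,4))
print("tip",loc(atz("wrist",(127.8,242.3),.216,k)),"nn",loc(atz("wrist",(130.1,240.6),.216,k)))
print("plate top",loc(atz("wrist",(83,241),.228,k)))
print("seat nn",loc(atz("wrist",(107.8,242.7),.184,k)))
print("tcp",loc(t),"foot back edge",loc(atz("wrist",(189.1,230),.2106,k)),loc(atz("wrist",(189.1,286),.2106,k)))
print("tip by side/top",loc(tri([ray("side",(241,298.8)),ray("top",(190.2,338.9))])), tri([ray("side",(241,298.8)),ray("top",(190.2,338.9)),ray("wrist",(128.5,241.7),k)]))
E
```

```text
rail [ 0.57142356 -0.4378513   0.21      ] [ 0.48316737 -0.06711314  0.21      ] 0.38109833485572125 yaw 0.23370539764408393 [   4   74  442   12 3953]
tool y yaw 0.22663944531961788
tip (np.float64(0.0406), np.float64(0.0151)) nn (np.float64(0.0426), np.float64(0.0136))
plate top (np.float64(0.0047), np.float64(0.0155))
seat nn (np.float64(0.0229), np.float64(0.0141))
tcp (np.float64(0.0983), np.float64(0.0295)) foot back edge (np.float64(0.0976), np.float64(0.0019)) (np.float64(0.098), np.float64(0.0551))
tip by side/top (np.float64(0.0487), np.float64(0.0155)) [ 0.56843283 -0.22777973  0.19739113]
```

```bash
cat > look.py <<'E'
import sys
from m import *
k=arm.get_calibration("wrist");im=arm.get_image("wrist");n=sys.argv[1]
cv2.imwrite(f"pics/{n}.png",im[:,:,::-1]);np.savez(f"{n}.npz",K=k["intrinsics"],P=k["pose"])
for q in ["hook_tip","hook_seat","gauge_eye"]:
    for d in arm.place_of("wrist",q)[:2]: print(q,np.round(d["point"],1),round(d["conf"],2))
E
python3 -m inch '0 0.015 0.03 -0.007 0.03; 0 0.03 0.06 -0.007 0.03; 0 0.035 0.09 -0.007 0.03; 0 0.035 0.105 -0.007 0.03; 0 0.035 0.105 -0.007 0.03'; python3 look.py a1;  python3 -m inch '0 -0.04 0 0 0.03; 0 -0.08 0 0 0.03; 0 -0.1 0 0 0.03; 0 -0.1 0 0 0.03'; python3 look.py a2
python3 - <<'E'
import cv2,numpy as np
a=cv2.imread("pics/a1.png")[:260];b=cv2.imread("pics/a2.png")[:260]
cv2.imwrite("pics/a12.png",cv2.resize(np.vstack([a,b]),None,fx=1.15,fy=1.15,interpolation=cv2.INTER_CUBIC))
E
```

```text
clock: 8.35
position: [0.6075, -0.1663, 0.3843]
ee_rot: [0.368, -3.116, -0.002]
force: [-0.3, 0.2, -2.0]
width: 0.606
gripper_force: 50.0
hook_tip [137.6 161.5] 0.94
hook_tip [ 72.2 176.5] 0.67
hook_seat [104.8 177.1] 0.61
hook_seat [189.3 257.5] 0.39
gauge_eye [248.5 258.8] 0.74
gauge_eye [ 73.7 176.5] 0.6
clock: 8.95
position: [0.6311, -0.2689, 0.3879]
ee_rot: [-0.36, 3.12, -0.006]
force: [-0.3, -0.3, -2.0]
width: 0.602
gripper_force: 50.0
hook_tip [136.7 362.2] 0.65
hook_seat [101.3 349.4] 0.94
gauge_eye [250.4 259.4] 0.85
```

View pics/a12.png

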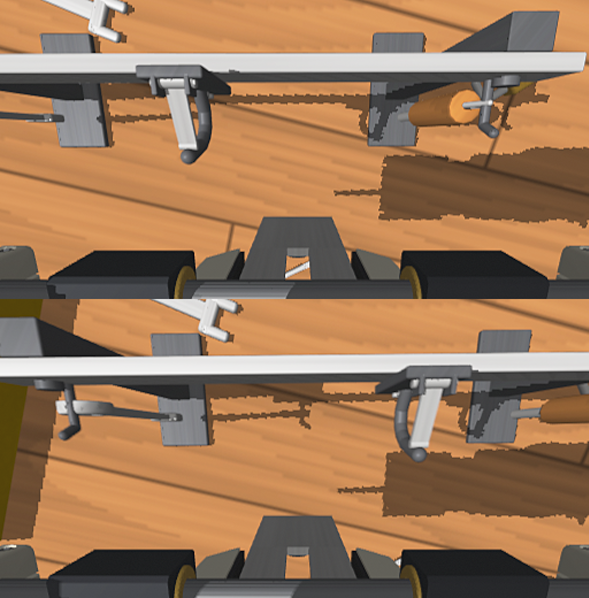

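The two views show the hook tip ball at (row 136, col 163) and (135, 364), with the latch strip running to just inside the tip. I'll triangulate the tip's height.

```bash
python3 - <<'E'
from m import *
ks=[(lambda z:{"intrinsics":z["K"],"pose":z["P"]})(np.load(f"a{i}.npz")) for i in (1,2)]
T=lambda p,q:tri([ray("wrist",p,ks[0]),ray("wrist",q,ks[1])])
t1=T((135.6,163.5),(134.8,364.3));t2=T((137.6,161.5),(136.7,362.2))
Rs=[rail(cv2.imread(f"pics/a{i+1}.png"),ks[i],30,75,0,512) for i in (0,1)]
for A,B,st in Rs:
    v=A-B; v=v if v[1]>0 else -v; print(A,B,np.arctan2(-v[0],v[1]),st)
yaw=.2345;c=np.array([.5273,-.2525]);hx=np.array([np.cos(yaw),np.sin(yaw)]);hy=np.array([-hx[1],hx[0]])
loc=lambda p:(np.round((p[:2]-c)@hx,4),np.round((p[:2]-c)@hy,4),np.round(p[2],4))
print("tip mine",loc(t1),"nn",loc(t2)); 
for (A,B,st) in Rs: print(loc(A),loc(B))
# rail end corner right (seen in a1 only) skip; plate top corners
f=1.15
print("plate TL",loc(T((66/f,136/f),(67/f,379.5/f))),"TR",loc(T((66/f,209/f),(66.5/f,471/f))))
s,t,r=tool();print("tcp",loc(t),"yaw",np.arctan2(r[1,1],r[0,1])-np.pi/2)
for k,row,cc in ((ks[0],217/f,(264/f,330/f)),(ks[1],217/f,(264/f,330/f))):
    print("foot",[loc(atz("wrist",(row,x),t[2]-.279,k)) for x in cc])
E
```

```text
[ 0.54143465 -0.31508428  0.21      ] [ 0.48199603 -0.06771602  0.21      ] 0.23581341869598563 [   0   45  510   18 7741]
[ 0.56817834 -0.42145697  0.21      ] [ 0.50589761 -0.1676963   0.21      ] 0.24067378786104943 [   0   46  512   21 7711]
tip mine (np.float64(0.0394), np.float64(0.0153), np.float64(0.2139)) nn (np.float64(0.0404), np.float64(0.0142), np.float64(0.2141))
(np.float64(-0.0008), np.float64(-0.0642), np.float64(0.21)) (np.float64(-0.0011), np.float64(0.1903), np.float64(0.21))
(np.float64(0.0005), np.float64(-0.1738), np.float64(0.21)) (np.float64(-0.0011), np.float64(0.0875), np.float64(0.21))
plate TL (np.float64(0.0013), np.float64(-0.0047), np.float64(0.2116)) TR (np.float64(0.0035), np.float64(0.0297), np.float64(0.2235))
tcp (np.float64(0.0991), np.float64(-0.0346), np.float64(0.3873)) yaw 0.2363977672091493
foot [(np.float64(0.0949), np.float64(0.0381), np.float64(0.1083)), (np.float64(0.0949), np.float64(0.0916), np.float64(0.1083))]
foot [(np.float64(0.0962), np.float64(-0.0691), np.float64(0.1083)), (np.float64(0.0964), np.float64(-0.0149), np.float64(0.1083))]
```

```bash
python3 look.py a3; python3 - <<'E'
from h import *
s,t,r=tool();yaw=.2355;c=np.array([.5273,-.2525]);hx=np.array([np.cos(yaw),np.sin(yaw)]);hy=np.array([-hx[1],hx[0]])
p=c+hx*.1+hy*.0153
print(t,s["force"].round(2),move_to([*p,.1833+.0355+.1572],np.pi/2+yaw))
import cv2
a=cv2.imread("pics/a1.png")[115:155,140:190];b=cv2.imread("pics/a3.png")[115:155,340:390]
cv2.imwrite("pics/t.png",cv2.resize(np.hstack([a,b]),None,fx=8,fy=8,interpolation=cv2.INTER_CUBIC))
E
```

```text
hook_seat [100.6 339.5] 0.95
gauge_eye [248.3 258.2] 0.97
gauge_eye [222.6 254.3] 0.58
[ 0.63162312 -0.2631946   0.38704161] [-0.81  0.57 -1.68] (array([-0.0011,  0.05  ,  0.0111]), np.float64(0.0011))
```

View pics/t.png

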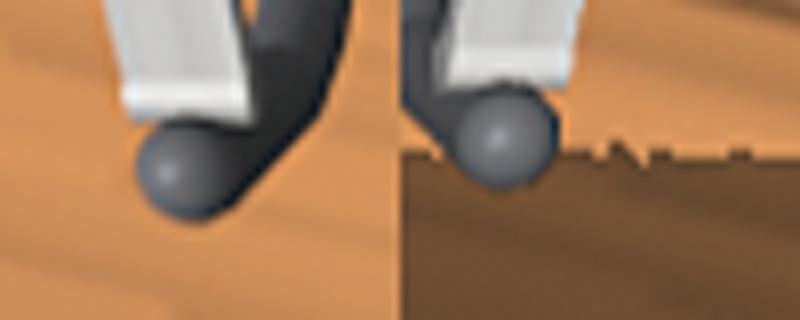

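The crops show the tip ball centred at (136.2, 163.4) in a1 and (132.1, 353.2) in a3.

```bash
python3 - <<'E'
from m import *
K=lambda i:(lambda z:{"intrinsics":z["K"],"pose":z["P"]})(np.load(f"a{i}.npz"))
yaw=.2355;c=np.array([.5273,-.2525]);hx=np.array([np.cos(yaw),np.sin(yaw)]);hy=np.array([-hx[1],hx[0]])
t=tri([ray("wrist",(136.2,163.4),K(1)),ray("wrist",(132.1,353.2),K(3))]);print(t,(t[:2]-c)@hx,(t[:2]-c)@hy)
for i in (1,3):
    A,B,st=rail(cv2.imread(f"pics/a{i}.png"),K(i),30,75,0,512);print([(p[:2]-c)@hx for p in (A,B)])
E
```

```text
[ 0.56238047 -0.22854949  0.21362999] 0.03970053054492657 0.015104128474572785
[np.float64(-0.0008582434569972268), np.float64(-0.0009379800331923901)]
[np.float64(0.00020335529430840618), np.float64(-0.001156365483711222)]
```

```bash
python3 -m inch '0.01 0.025 0.005 0 0.03; 0.02 0.05 0.01 0 0.03; 0.02 0.05 0.01 0 0.03; 0.02 0.05 0.01 0 0.03; 0.02 0.05 0.01 0 0.03'; cat >st.py <<'E'
from m import *
yaw=.2355;c=np.array([.5273,-.2525]);hx=np.array([np.cos(yaw),np.sin(yaw)]);hy=np.array([-hx[1],hx[0]])
s,t,r=tool();g=t[:2]-c
print("eye hook mm",np.round([1e3*(g@hx-.0036),1e3*(g@hy-.0151),1e3*(t[2]-.1572-.1842)],1),"yaw err",round(np.arctan2(r[1,1],r[0,1])-np.pi/2-yaw,4),"tilt",r[:2,2].round(4),"F",s["force"].round(1),"q7",s["joints"][6].round(2))
E
python3 st.py; python3 look.py b1; python3 st.py
```

```text
clock: 9.85
position: [0.6007, -0.2208, 0.3772]
ee_rot: [-0.368, 3.119, -0.001]
force: [0.8, -0.0, -1.2]
width: 0.602
gripper_force: 50.0
eye hook mm [75.2 -1.4 35.8] yaw err -0.0005 tilt [ 0.001  -0.0008] F [ 0.8 -0.  -1.2] q7 2.18
hook_tip [173.7 262.1] 0.81
hook_seat [137.2 261.9] 0.69
gauge_eye [248.  257.8] 0.91
eye hook mm [75.  -1.4 35.4] yaw err -0.001 tilt [ 0.0002 -0.0003] F [-0.  -0.3 -2. ] q7 2.18
```

View pics/b1.png

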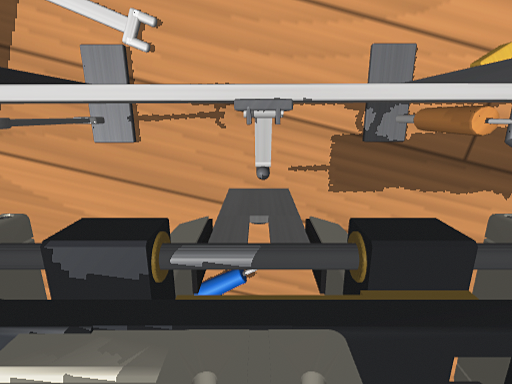

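```bash
python3 -m inch '0.01 0.0015 0 0 0.03; 0.02 0.0015 0 0 0.03; 0.026 0.0015 0 0 0.03; 0.026 0.0015 0 0 0.03' ; python3 st.py; python3 -m inch '0.005 0 0 0 0.03; 0.01 0 0 0 0.03; 0.01 0 0 0 0.03;  0.01 0 0 0 0.03'; python3 st.py; python3 look.py b2
```

```text
clock: 10.45
position: [0.5734, -0.2257, 0.377]
ee_rot: [0.366, -3.12, 0.0]
force: [0.1, 0.1, -1.9]
width: 0.6
gripper_force: 50.0
eye hook mm [47.5  0.2 35.6] yaw err -0.0018 tilt [-0.0003 -0.0002] F [ 0.1  0.1 -1.9] q7 2.2
clock: 10.85
position: [0.565, -0.2272, 0.3768]
ee_rot: [-0.369, 3.12, 0.0]
force: [0.8, 0.2, -2.0]
width: 0.602
gripper_force: 50.0
eye hook mm [39.   0.7 35.4] yaw err -0.0003 tilt [0.0002 0.    ] F [ 0.8  0.2 -2. ] q7 2.21
hook_tip [244.2 253. ] 0.63
hook_seat [252. 259.] 0.68
gauge_eye [250.3 259. ] 0.59
```

View pics/b2.png

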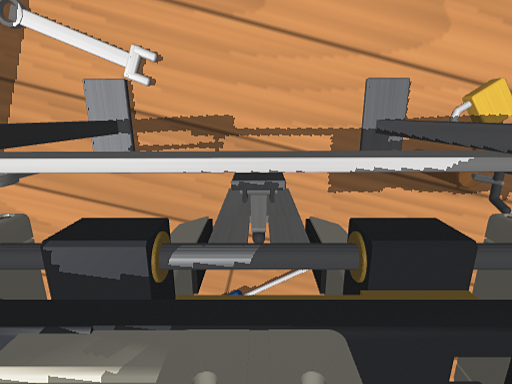

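The hook tip at about (238, 260) lines up with the eye slot, and there's no contact force. Continuing inward.

```bash
python3 -m inch '0.004 0 0 0 0.03; 0.008 0 0 0 0.03; 0.008 0 0 0 0.03' ; python3 st.py; python3 -m inch '0.003 0 0 0 0.03; 0.006 0 0 0 0.03; 0.006 0 0 0 0.03; 0.006 0 0 0 0.03'; python3 st.py
```

```text
clock: 11.35
position: [0.5565, -0.2295, 0.3767]
ee_rot: [0.367, -3.12, 0.0]
force: [-0.2, -0.0, -2.7]
width: 0.598
gripper_force: 50.0
eye hook mm [30.2  0.5 35.3] yaw err -0.001 tilt [-0.0005 -0.0001] F [-0.2 -0.  -2.7] q7 2.21
clock: 11.75
position: [0.5513, -0.2305, 0.3768]
ee_rot: [-0.369, 3.12, 0.0]
force: [-0.4, 0.3, -2.7]
width: 0.601
gripper_force: 50.0
eye hook mm [24.9  0.7 35.4] yaw err -0.0004 tilt [0.0002 0.    ] F [-0.4  0.3 -2.7] q7 2.22
```

```bash
python3 -m inch '0 0 0.002 0 0.03; 0 0 0.004 0 0.03; 0 0 0.006 0 0.03; 0 0 0.008 0 0.03; 0 0 0.01 0 0.03' ; python3 st.py; python3 -m inch '0 0 0.002 0 0.03; 0 0 0.004 0 0.03; 0 0 0.006 0 0.03; 0 0 0.008 0 0.03; 0 0 0.01 0 0.03' ; python3 st.py
```

```text
clock: 12.25
position: [0.5516, -0.2305, 0.3668]
ee_rot: [-0.369, 3.119, -0.0]
force: [0.0, 0.3, 1.0]
width: 0.598
gripper_force: 50.0
eye hook mm [25.1  0.7 25.4] yaw err -0.0002 tilt [ 0.0006 -0.0001] F [0.  0.3 1. ] q7 2.22
clock: 12.75
position: [0.5515, -0.2306, 0.3568]
ee_rot: [-0.368, 3.119, -0.0]
force: [2.1, -0.4, 1.6]
width: 0.603
gripper_force: 50.0
eye hook mm [25.   0.6 15.4] yaw err -0.0005 tilt [ 0.0006 -0.0001] F [ 2.1 -0.4  1.6] q7 2.22
```

```bash
python3 -m inch '0 0 0.002 0 0.03; 0 0 0.004 0 0.03; 0 0 0.006 0 0.03; 0 0 0.006 0 0.03' ; python3 st.py; python3 -m inch '0.001 0 0.001 0 0.03; 0.001 0 0.002 0 0.03; 0.001 0 0.003 0 0.03;  0.001 0 0.003 0 0.03' ; python3 st.py
```

```text
clock: 13.15
position: [0.5515, -0.2302, 0.3503]
ee_rot: [0.369, -3.12, -0.0]
force: [3.9, 0.6, -2.8]
width: 0.604
gripper_force: 50.0
eye hook mm [25.2  0.9  8.9] yaw err 0.0 tilt [-0.0001  0.0003] F [ 3.9  0.6 -2.8] q7 2.22
clock: 13.55
position: [0.5501, -0.2308, 0.3475]
ee_rot: [0.368, -3.119, -0.0]
force: [-1.0, -0.1, -1.5]
width: 0.604
gripper_force: 50.0
eye hook mm [23.7  0.7  6.1] yaw err -0.0004 tilt [-0.0008  0.0001] F [-1.  -0.1 -1.5] q7 2.22
```

```bash
python3 -m inch '0.001 0 0.001 0 0.03; 0.002 0 0.002 0 0.03; 0.003 0 0.003 0 0.03;  0.003 0 0.003 0 0.03' ; python3 st.py;  python3 -m inch '0 0 0.001 0 0.03; 0 0 0.001 0 0.03'; python3 st.py
```

```text
clock: 13.95
position: [0.5471, -0.2315, 0.3444]
ee_rot: [0.368, -3.119, -0.0]
force: [-0.1, -0.3, -2.5]
width: 0.598
gripper_force: 50.0
eye hook mm [20.5  0.7  3. ] yaw err -0.0006 tilt [-0.0009  0.0001] F [-0.1 -0.3 -2.5] q7 2.23
clock: 14.15
position: [0.5474, -0.2314, 0.3436]
ee_rot: [0.369, -3.12, -0.0]
force: [0.3, -0.2, -1.9]
width: 0.602
gripper_force: 50.0
eye hook mm [20.9  0.7  2.2] yaw err -0.0003 tilt [-0.0002  0.0001] F [ 0.3 -0.2 -1.9] q7 2.23
```

Feeling for the seat in 0.5 mm steps.

```bash
for i in 1 2; do python3 -m inch '0 0 0.0005 0 0.03; 0 0 0.0005 0 0.03' >/dev/null; python3 st.py; done; python3 -m inch '0 0 0.0005 0 0.03; 0 0 0.0005 0 0.03'|grep clock; python3 st.py
```

```text
eye hook mm [21.   0.7  1.9] yaw err -0.0002 tilt [0.0001 0.    ] F [-0.6 -0.  -1.1] q7 2.23
eye hook mm [21.   0.7  1.5] yaw err -0.0003 tilt [ 0.0002 -0.    ] F [-0.7  0.5 -0.4] q7 2.23
clock: 14.75
eye hook mm [21.   0.7  1.1] yaw err -0.0002 tilt [ 0.0004 -0.0001] F [-1.3  1.   2.1] q7 2.23
```

```bash
python3 -m inch '0 0 -0.002 0 0.03; 0 0 -0.005 0 0.03; 0 0 -0.008 0 0.03; 0 0 -0.01 0 0.03; 0 0 -0.01 0 0.03'|grep clock; python3 st.py; python3 -m inch '0 0 -0.0005 0 0.03; 0 0 -0.001 0 0.03; 0 0 -0.001 0 0.03'|grep clock; python3 st.py
```

```text
clock: 15.25
eye hook mm [21.1  0.7 11.2] yaw err -0.0003 tilt [ 0.0006 -0.0001] F [ 0.6 -0.  -2. ] q7 2.23
clock: 15.55
eye hook mm [21.   0.8 11.8] yaw err -0.0002 tilt [-0.      0.0001] F [-0.5  0.2 -1.6] q7 2.23
```

```bash
for i in 1; do python3 -m inch '0 0 -0.0005 0 0.03; 0 0 -0.0005 0 0.03'|grep clock; python3 st.py; python3 -m inch '0 0 -0.0005 0 0.03; 0 0 -0.0005 0 0.03' >/dev/null; python3 st.py;  python3 -m inch '0 0 -0.0005 0 0.03; 0 0 -0.0005 0 0.03' >/dev/null; python3 st.py; done
```

```text
clock: 15.75
eye hook mm [21.   0.7 12.4] yaw err -0.0003 tilt [ 0. -0.] F [ 0.5  0.  -1.5] q7 2.23
eye hook mm [21.   0.7 12.9] yaw err -0.0003 tilt [0.0001 0.    ] F [ 0.4  0.6 -2.3] q7 2.23
eye hook mm [21.   0.7 13.4] yaw err -0.0003 tilt [ 0.0001 -0.    ] F [-0.2 -0.7 -1.8] q7 2.23
```

```bash
python3 -m inch '0 0 -0.0005 0 0.03; 0 0 -0.0005 0 0.03'|grep clock; python3 st.py
```

```text
clock: 16.35
eye hook mm [21.   0.7 13.9] yaw err -0.0003 tilt [0.0001 0.    ] F [-0.2  0.6 -2.3] q7 2.23
```

```bash
python3 -m inch '0 0 -0.0005 0 0.03; 0 0 -0.0005 0 0.03'>/dev/null; python3 st.py;python3 -m inch '0 0 -0.0005 0 0.03; 0 0 -0.0005 0 0.03'|grep clock; python3 st.py
```

```text
eye hook mm [21.   0.7 14.4] yaw err -0.0003 tilt [ 0.0002 -0.    ] F [-0.8  0.4 -1.6] q7 2.23
clock: 16.75
eye hook mm [21.   0.7 14.9] yaw err -0.0003 tilt [ 0.0001 -0.    ] F [-0.5 -0.1 -1.3] q7 2.23
```

```bash
python3 -m inch '0 0 -0.0005 0 0.03; 0 0 -0.0005 0 0.03'>/dev/null; python3 st.py
```

```text
eye hook mm [21.   0.7 15.4] yaw err -0.0002 tilt [ 0.0001 -0.    ] F [-0.1  0.1 -1.8] q7 2.22
```

```bash
python3 -m inch '0 0 -0.0003 0 0.03; 0 0 -0.0003 0 0.03'>/dev/null; python3 st.py
```

```text
eye hook mm [21.   0.7 15.7] yaw err -0.0003 tilt [ 0.0001 -0.    ] F [ 0.5  0.1 -2.7] q7 2.22
```

```bash
python3 -m inch '0 0 -0.0005 0 0.03; 0 0 -0.0005 0 0.03'>/dev/null; python3 st.py;python3 -m inch '0 0 -0.0005 0 0.03; 0 0 -0.0005 0 0.03'|grep clock; python3 st.py
```

```text
eye hook mm [21.   0.7 16.2] yaw err -0.0003 tilt [ 0.0001 -0.    ] F [ 0.3 -1.  -2.2] q7 2.22
clock: 17.55
eye hook mm [21.   0.7 16.7] yaw err -0.0003 tilt [ 0.0001 -0.    ] F [ 0.2 -0.5 -1.8] q7 2.22
```

```bash
python3 -m inch '0 0 -0.0005 0 0.03; 0 0 -0.0005 0 0.03'>/dev/null; python3 st.py
```

```text
eye hook mm [21.   0.7 17.2] yaw err -0.0003 tilt [0.0001 0.    ] F [ 0.2 -0.4 -1.5] q7 2.22
```

```bash
python3 -m inch '0 0 -0.0005 0 0.03; 0 0 -0.0005 0 0.03'>/dev/null; python3 st.py;python3 -m inch '0 0 -0.0005 0 0.03; 0 0 -0.0005 0 0.03'|grep clock; python3 st.py
```

```text
eye hook mm [21.   0.7 17.7] yaw err -0.0002 tilt [ 0.0001 -0.    ] F [-0.4  0.7 -2.9] q7 2.22
clock: 18.15
eye hook mm [21.   0.7 18.2] yaw err -0.0002 tilt [0.0001 0.    ] F [-0.3 -0.2 -2.6] q7 2.22
```

```bash
python3 -m inch '0 0 -0.0005 0 0.03; 0 0 -0.0005 0 0.03'>/dev/null; python3 st.py;python3 -m inch '0 0 -0.0005 0 0.03; 0 0 -0.0005 0 0.03'|grep clock; python3 st.py
```

```text
eye hook mm [21.   0.7 18.7] yaw err -0.0002 tilt [ 0.0001 -0.    ] F [ 0.3  0.5 -2.3] q7 2.22
clock: 18.55
eye hook mm [21.   0.7 19.2] yaw err -0.0003 tilt [ 0.0001 -0.    ] F [ 0.8  0.4 -2.1] q7 2.22
```

```bash
python3 -m inch '0 0 -0.0005 0 0.03; 0 0 -0.0005 0 0.03'>/dev/null; python3 st.py;python3 -m inch '0 0 -0.0005 0 0.03; 0 0 -0.0005 0 0.03'|grep clock; python3 st.py
```

```text
eye hook mm [21.   0.7 19.7] yaw err -0.0003 tilt [ 0.0002 -0.    ] F [-0.  -0.3 -3.1] q7 2.22
clock: 18.95
eye hook mm [21.   0.7 20.2] yaw err -0.0002 tilt [ 0.0001 -0.    ] F [ 0.8 -0.2 -1.5] q7 2.22
```

```bash
python3 -m inch '0 0 -0.0005 0 0.03; 0 0 -0.0005 0 0.03'>/dev/null; python3 st.py;python3 -m inch '0 0 -0.0005 0 0.03; 0 0 -0.0005 0 0.03'|grep clock; python3 st.py
```

```text
eye hook mm [21.   0.7 20.7] yaw err -0.0003 tilt [0.0001 0.    ] F [-0.3  0.6 -2.2] q7 2.22
clock: 19.35
eye hook mm [20.9  0.8 21. ] yaw err -0.0002 tilt [-0.0002  0.0001] F [-0.6  0.2 -3.6] q7 2.22
```

```bash
python3 -m inch '0 0 -0.0003 0 0.03; 0 0 -0.0003 0 0.03'|grep clock; python3 st.py
```

```text
clock: 19.55
eye hook mm [20.9  0.8 21.2] yaw err -0.0003 tilt [-0.0004  0.0001] F [ 0.7  0.1 -4.7] q7 2.22
```

```bash
python3 -m inch '0 0 -0.0005 0 0.03; 0 0 -0.0005 0 0.03'|grep clock; python3 st.py
```

```text
clock: 19.75
eye hook mm [20.8  0.8 21.5] yaw err -0.0004 tilt [-0.0008  0.0002] F [ 0.8  1.  -7.9] q7 2.22
```

```bash
python3 -m inch '0 0 -0.0003 0 0.03; 0 0 -0.0006 0 0.03; 0 0 -0.0006 0 0.03'|grep clock; python3 st.py
```

```text
clock: 20.05
eye hook mm [20.8  0.8 21.9] yaw err -0.0002 tilt [-0.001   0.0003] F [  2.3  -1.4 -14.1] q7 2.22
```

```bash
python3 -m inch '0 0 0 0 0.03; 0 0 0 0 0.03; 0 0 0 0 0.03'|grep clock; python3 st.py; python3 -m inch '0 0 0.003 0 0.03; 0 0 0.007 0 0.03; 0 0 0.011 0 0.03; 0 0 0.015 0 0.03; 0 0 0.015 0 0.03'|grep clock; python3 st.py
```

```text
clock: 20.35
eye hook mm [20.8  0.8 22.1] yaw err -0.0003 tilt [-0.0008  0.0003] F [  2.8  -0.9 -16. ] q7 2.22
clock: 20.85
eye hook mm [20.9  0.8  7.2] yaw err -0.0003 tilt [-0.0004  0.0002] F [ 0.  -0.5 -2. ] q7 2.23
```

```bash
python3 -m inch '0 0 0.002 0 0.03; 0 0 0.004 0 0.03; 0 0 0.005 0 0.03; 0 0 0.005 0 0.03'|grep clock; python3 st.py;  python3 -m inch '0 0 0.0005 0 0.03; 0 0 0.0005 0 0.03'|grep clock; python3 st.py
```

```text
clock: 21.25
eye hook mm [20.9  0.8  2.4] yaw err -0.0002 tilt [-0.0002  0.0001] F [-0.1  0.8 -2.4] q7 2.23
clock: 21.45
eye hook mm [21.   0.7  2.1] yaw err -0.0003 tilt [ 0.0001 -0.    ] F [ 0.4 -0.1 -1.9] q7 2.23
```

```bash
python3 -m inch '0 0 0.0005 0 0.03; 0 0 0.0005 0 0.03'|grep clock; python3 st.py
```

```text
clock: 21.65
eye hook mm [21.   0.6  1.7] yaw err -0.0003 tilt [ 0.0003 -0.0001] F [ 0.  -0.4 -0.8] q7 2.23
```

```bash
python3 -m inch '0 0 0.0003 0 0.03; 0 0 0.0003 0 0.03'|grep clock; python3 st.py
```

```text
clock: 21.85
eye hook mm [21.   0.6  1.4] yaw err -0.0003 tilt [ 0.0003 -0.0001] F [-0.2  0.   1.4] q7 2.23
```

```bash
python3 -m inch '0 0 0 0 0.058; 0 0 0 0 0.062; 0 0 0 0 0.066; 0 0 0 0 0.07; 0 0 0 0 0.075' 10; python3 -m inch '0 0 0 0 0.08; 0 0 0 0 0.08; 0 0 0 0 0.08'; 
```

```text
clock: 22.35
position: [0.5475, -0.2314, 0.3427]
ee_rot: [-0.369, 3.12, -0.0]
force: [-0.3, 0.1, -0.8]
width: 0.796
gripper_force: 0.0
clock: 22.65
position: [0.5475, -0.2314, 0.3426]
ee_rot: [-0.369, 3.12, 0.0]
force: [-0.7, 0.9, -0.7]
width: 0.871
gripper_force: 0.0
```

```bash
python3 -m inch '0 0 -0.01 0 0.08; 0 0 -0.03 0 0.08; 0 0 -0.06 0 0.08; 0 0 -0.1 0 0.08; 0 0 -0.14 0 0.08'; python3 -m inch '0 0 0 0 0.08; 0 0 0 0 0.08; 0 0 0 0 0.08; 0 0 0 0 0.08; 0 0 0 0 0.08'|grep force; python3 look.py e1; python3 - <<'E'
from m import *
im=arm.get_image("side")[:,:,::-1]; b=cv2.resize(im[200:290,250:350],None,fx=4,fy=4,interpolation=cv2.INTER_CUBIC)
a=cv2.resize(cv2.imread("pics/e1.png")[60:260,180:330],(270,360),interpolation=cv2.INTER_CUBIC)
cv2.imwrite("pics/e12.png",np.hstack([b,a]))
E
```

```text
clock: 23.15
position: [0.5471, -0.2314, 0.4847]
ee_rot: [0.368, -3.12, -0.0]
force: [0.7, -0.0, 0.2]
width: 0.87
gripper_force: 0.0
force: [0.1, 0.0, 0.6]
gripper_force: 0.0
hook_tip [214.2 257.5] 0.68
hook_seat [185.  256.1] 0.87
gauge_eye [183.6 257.3] 0.76
```

View pics/e12.png

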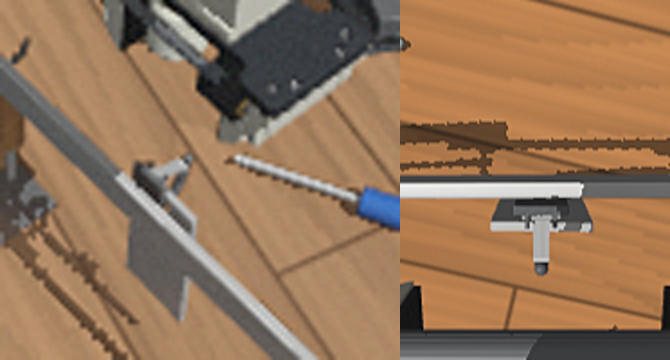

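The gauge hangs squarely on the hook with the latch shut above its top bar (right panel, strip running to the tip at about (267, 541)). The gripper is clear of it, so I'm handing in.

```bash
python3 -c "
from cell import arm
print(arm.sign_off())"
```

```text
the job is handed in; nothing more can be done
None
```

The gauge hangs fully down on the spring-latch hook, graduated face outward and latch shut above it; I tried it upward with about 12–14 N by the wrist reading (a little over the 10 N asked), and it held, so I let go and handed the job in, with no result returned.

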